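# Lay out the smear-making station

### The arm

A 6-joint arm with a two-finger parallel gripper is mounted at the origin on a cart in front of the work surface, level with it; the furniture and walls round the work are solid. World frame = base frame: x ahead of the robot, y to its left, z up, the work surface at z = 0. Lengths are in mm, angles in rad, forces in N, time in s.
With the tool pointing down it reaches from about 300 to 775 mm from the base axis. Payload 14.6 kg.
Tool frame: the origin (TCP) lies at the very end of the fingers, on their centre line; the grasp point (between the pads) lies 19 mm behind it; x points along the fingers, z is the direction in which the jaws open and shut, and the axes are right-handed (so a half turn about x gives the same grasp; the last joint's range is limited). The gripper opens to 85 mm and grips with 20 to 120 N. Pads are 22 mm wide; open, the fingers measure 114 mm over their backs; the gripper's body (76 mm by 85 mm) begins 54 mm behind the grasp point. The pads swing forward as they close: fully open they stand 13 mm farther back than shut.
Start: joints at [1.213, 0.3, 1.521, -0, 1.321, -0.067], TCP at [157.693, 526.899, 231.281] pointing down, gripper open.
Joint ranges: [-3.03, 3.03], [-0.79, 2.21], [0.23, 2.52], [-1.04, 4.18], [0, 3.07], [-2.55, 2.55]. Speed limits (rad/s): [2.22, 2.22, 2.57, 3.14, 3.14, 3.14].

### API

Orientations are given as a 3x3 rotation matrix whose columns are the frame's x, y, z axes.
In Python, from workcell import bot, hand, planner, readout, viewer, job gives the robot as it stands. Calls block until the motion is done:
- bot.goto(position, orientation): joint-space move of the TCP to a pose.
- bot.servo_line(position, v=150, attitude=None, max_force=None): straight line of the TCP; attitude=None keeps the orientation; v is the mean speed in mm/s. With max_force (N) it stops when the force on the tool has changed by that much, and returns True; else False.
- bot.move_j(angles): joint-space move.
- hand.command_gripper(opening, newtons=None): finger opening in mm; newtons is the grip in N (None keeps the last); returns when the fingers have stopped.
- bot.sleep(seconds).
- planner.solve_ik(position, orientation): joint angles nearest the present ones, or None.
- readout.state(): the state.
- viewer.read_camera(name): name is "side" or "top"; returns the picture (420x560x3 uint8, red, green, blue); there is no depth.
- viewer.get_calibration(name): a dict with "camera_matrix" (3x3 intrinsics, pixels), "position" and "rotation" of the camera in the world. Camera axes: x right, y down, z forward; pixel columns grow to the right and rows downward; lengths in mm; the calibration is good to about 2 mm. A picture is of the moment at which its call begins. get_calibration takes no time and is no camera call.
A pose or a line that the arm cannot do raises bot.PlanningError and nothing moves.
- job.hand_in(): hands the job in, once; it reports no verdict.
The state is a dict: "time_s": time; "joints": joint angles; "dq": joint speeds; "effort": joint torques, N m; "position": TCP position; "eef_rot": TCP orientation; "ft_force": force on the tool from outside, world axes, zero at the start; "ft_torque": the same for the moment, N m; "gripper_width": finger opening in mm.
Only numpy, scipy, OpenCV 4.12 (cv2) and the standard library are available. Lean on these libraries where they do the work, as an engineer would, in place of code of your own. Each camera call takes 0.05 s, during which the arm holds its last target. There are 200 camera calls.

### The job

Lay out the smear-making station around the grey slide box. Lay the tissue booklet flat on the middle of the slide box lid, its long side along the box, and put the small box of cover glasses on the middle of the booklet. Stand the beaker upright off the end of the slide box that faces the lidded sample cup, in line with the box's long middle line and with a clear gap of about 90 mm between them, stand the small bottle upright midway in that gap on the same line, and leave the cup, the tape roll and the culture dish where they are.

Things in the scene. Friction and masses are not known exactly. Their poses are not given: they have to be found in the camera images.
- slide_case: Closed grey ribbed slide box, 168 x 70 mm from above, lid top flat, 32 mm above the table; fixed, at the left or right of the table, long side roughly left-right. Origin on the table under its centre (the middle line lies 1 mm to its own +y). Own x runs along the long middle line, to the robot's left; ends at -84 and +84 mm; y across; z up. A wall rises behind the table at world x = 0.66 m.
- sample_cup_mid (a point): Round lidded specimen cup, 63 mm across, 65 mm tall, standing loose beyond one end of the slide box (305 to 400 mm from its centre, either side). A landmark only: do not move it. The point is its centre, half-way up; z up.
- beaker_mid (a point): Clear glass beaker with a small spout, open at the top, 44 mm across, 55 mm tall, about 50 g; grasp round the body. The point is its centre, 27.5 mm above its foot; z up.
- oil_bottle_mid (a point): Small brown bottle with a narrow dark screw cap, 60 mm tall; body 27 mm across (the shoulders narrow towards 50 mm up), cap 14 mm across; about 30 g. The point is on its axis, 30 mm above its foot; z up.
- tissue_booklet_mid (a point): Flat paper-covered booklet of lens tissue, stiff, 58 x 85 x 12 mm, about 30 g. The point is its centre, 6 mm above its underside; own x along the 58 mm width, own y along the 85 mm length, z up. It starts with its length within 0.22 rad of left-right.
- cover_box_mid (a point): Small card box of cover glasses, 50 x 56 x 22 mm, about 60 g. The point is its centre, 11 mm above its underside; own x along the 50 mm side, own y along the 56 mm side, z up. It starts within 0.22 rad of square to the world axes.
- tape_roll_mid (a point): Roll of tape lying flat, a ring 62 mm across, 19 mm tall, with a hole. Bystander: leave it alone. The point is its centre, half-way up.
- culture_dish_mid (a point): Round flat lidded clear dish, 62 mm across, 16 mm tall. Bystander: leave it alone. The point is its centre, half-way up.
Mind the look-alikes: they are no part of the job. Of the things that look like the part that bears oil_bottle_mid, the larger one is meant.

How it is judged (in metres and radians):
At the end, for the whole second after the job is handed in: Beaker upright off the cup-side end, gap 75-105 mm; bottle upright midway (axis 27-63 mm from box end, 53-81 mm from beaker axis), both within 15 mm of the middle line; booklet flat on the lid within 13 mm along, 10 across, 0.16 rad; cover box flat on it within 12 mm; all released, at rest (((x of sample_cup_mid in the frame of slide_case above 0 m and x of beaker_mid in the frame of slide_case between 0.181 and 0.211 m and x of oil_bottle_mid in the frame of slide_case between 0.111 and 0.147 m) or (x of sample_cup_mid in the frame of slide_case below 0 m and x of beaker_mid in the frame of slide_case between -0.211 and -0.181 m and x of oil_bottle_mid in the frame of slide_case between -0.147 and -0.111 m)) and y of beaker_mid in the frame of slide_case between -0.014 and 0.016 m and y of oil_bottle_mid in the frame of slide_case between -0.014 and 0.016 m and horizontal distance between beaker_mid and oil_bottle_mid between 0.053 and 0.081 m and x of tissue_booklet_mid in the frame of slide_case between -0.013 and 0.013 m and y of tissue_booklet_mid in the frame of slide_case between -0.009 and 0.011 m and angle between the y axis of tissue_booklet and the x axis of slide_case, either way round below 0.16 rad and horizontal distance between cover_box_mid and tissue_booklet_mid below 0.012 m and height (world z) of beaker_mid between 0.022 and 0.033 m and height (world z) of oil_bottle_mid between 0.024 and 0.036 m and height (world z) of tissue_booklet_mid between 0.034 and 0.045 m and height (world z) of cover_box_mid between 0.05 and 0.062 m and angle between each of beaker, oil_bottle, tissue_booklet, cover_box's own z axis and vertical below 0.12 rad and linear speed of each of beaker, oil_bottle, tissue_booklet, cover_box below 0.02 m/s); the robot touches nothing.
It fails at once if the sample cup, tape roll or culture dish is moved by more than 25 mm (distance of any of sample_cup_mid, tape_roll_mid, culture_dish_mid from where it was at the start of the episode above 0.025 m).
It also fails if it takes over 118 s, if anything falls off the work surface, if the arm or the gripper's body presses on something with over 40 N, if the wrist force passes 120 N, or if a joint passes its speed limit or range.

## Working session

There is one attempt and no reset: what is moved stays moved. The work goes in short steps, each a Python script; the robot and the scene stay as the last script left them, time stands still between calls to the robot, and variables do not carry over. Pictures are saved under pics/ and viewed, about 12 in all and at most 16, crops included, and the job is handed in when it is done.

```bash
ls; mkdir -p pics; python3 - <<'E'
from workcell import viewer,readout
import cv2
for n in ("top","side"):
    im=viewer.read_camera(n); cv2.imwrite(f"pics/{n}0.png",im[:,:,::-1]); c=viewer.get_calibration(n); print(n,c)
print(readout.state())
E
```

```text
pics
top {'camera_matrix': array([[488.37704466,   0.        , 288.4602487 ],
       [  0.        , 488.37704466, 213.83565108],
       [  0.        ,   0.        ,   1.        ]]), 'position': array([ 314.20147473,  141.66251601, 1172.35291186]), 'rotation': array([[ 0.013563  , -0.98326704,  0.18166447],
       [-0.99990625, -0.01299605,  0.0043109 ],
       [-0.00187784, -0.18170591, -0.98335113]])}
side {'camera_matrix': array([[387.50939961,   0.        , 284.63188125],
       [  0.        , 387.50939961, 215.12575682],
       [  0.        ,   0.        ,   1.        ]]), 'position': array([481.42641753, 898.4134592 , 462.73288018]), 'rotation': array([[-9.98619251e-01, -2.49814536e-02,  4.62116658e-02],
       [-5.25310418e-02,  4.70127644e-01, -8.81033761e-01],
       [ 2.84122444e-04, -8.82244822e-01, -4.70790817e-01]])}
{'time_s': 0.1, 'joints': array([ 1.21337243e+00,  3.00400161e-01,  1.52151737e+00, -2.25154501e-05,
        1.32072479e+00, -6.65898960e-02]), 'dq': array([-0.00045172, -0.00216793, -0.00265844, -0.00084975, -0.00067549,
       -0.00054847]), 'effort': array([ 1.51942764e-03, -5.44382751e+01, -3.62364864e+01, -9.53218159e-05,
        3.14475583e-03,  2.89101274e-05]), 'position': array([157.64036374, 526.6999323 , 230.78718437]), 'eef_rot': array([[-3.46805345e-04, -9.58006651e-01,  2.86745769e-01],
       [-9.90969785e-04,  2.86745975e-01,  9.58006140e-01],
       [-9.99999449e-01,  4.80852567e-05, -1.04880068e-03]]), 'ft_force': array([ 0.07013903,  0.15808555, -0.45417414]), 'ft_torque': array([-0.00389649,  0.02629783,  0.01466453]), 'gripper_width': 85.58435522286669}
```

View pics/top0.png

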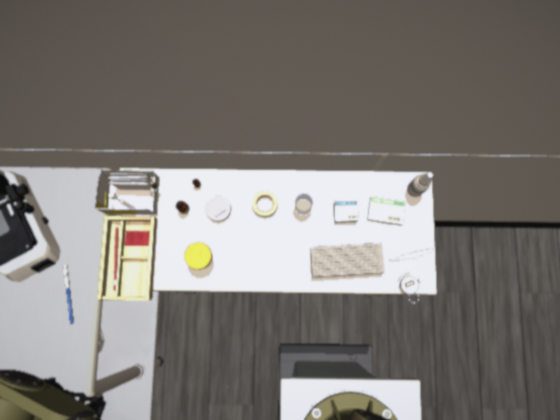

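View pics/side0.png

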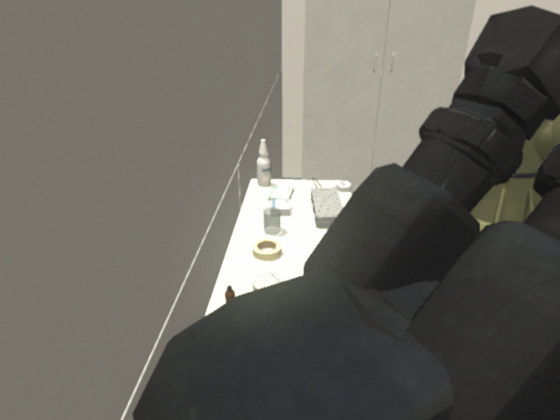

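```bash
cat > h.py <<'E'
import numpy as np, cv2
from workcell import bot,hand,planner,readout,viewer,job
def px2w(cam,u,v,z):
    c=viewer.get_calibration(cam); d=c["rotation"]@np.linalg.inv(c["camera_matrix"])@np.array([u,v,1.])
    p=c["position"]; return p+d*(z-p[2])/d[2]
def w2px(cam,p):
    c=viewer.get_calibration(cam); q=c["camera_matrix"]@(c["rotation"].T@(np.asarray(p,float)-c["position"])); return q[:2]/q[2]
def snap(cam,name,box=None,s=1):
    im=viewer.read_camera(cam)[:,:,::-1].copy(); cv2.imwrite(f"pics/{name}_full.png",im)
    if box: a,b,c,d=box; im=cv2.resize(im[b:d,a:c],None,fx=s,fy=s,interpolation=cv2.INTER_CUBIC)
    cv2.imwrite(f"pics/{name}.png",im); return im
E
python3 - <<'E'
import cv2
im=cv2.imread("pics/top0.png")
a=cv2.resize(im[165:235,160:320],None,fx=5,fy=5,interpolation=cv2.INTER_CUBIC)[:,:800]
b=cv2.resize(im[180:230,300:420],None,fx=5,fy=5,interpolation=cv2.INTER_CUBIC)
import numpy as np
c=np.zeros((600,800,3),np.uint8); c[:350]=a; c[350:600,:600]=b
cv2.imwrite("pics/crop1.png",c)
E
```

```text
(no output)
```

View pics/crop1.png

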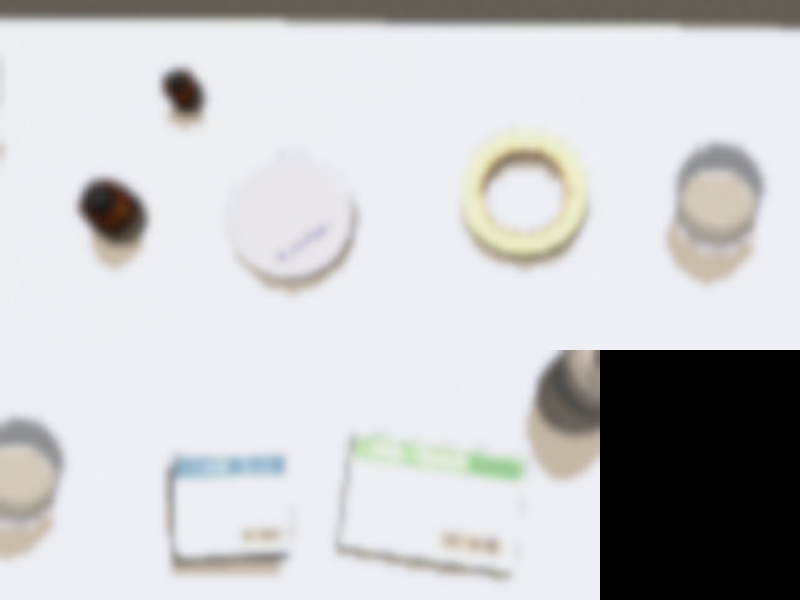

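```bash
python3 - <<'E'
from h import *
im=cv2.imread("pics/top0.png"); hsv=cv2.cvtColor(im,cv2.COLOR_BGR2HSV)
P=lambda u,v,z:np.round(px2w("top",u,v,z)[:2],1)
def f(cx,cy,dy=0): return 160+cx/5,165+cy/5
def g(cx,cy): return 300+cx/5,180+(cy-350)/5
for nm,cs,z in (("cover",[(175,457),(285,457),(290,555),(175,560)],22),("book",[(355,437),(523,462),(508,577),(338,548)],12)):
    q=np.array([P(*g(*c),z) for c in cs]); print(nm,q.tolist(),"c",q.mean(0),"sides",[round(float(np.hypot(*(q[i]-q[(i+1)%4]))),1) for i in range(4)])
print("beaker rim",P(*f(719,189),55),"foot",P(*f(712,203),0))
print("tape",P(*f(525,195),19),"dish",P(*f(292,217),16))
# brown bottles, cup, case by mask
def blob(mask,box):
    a,b,c,d=box; m=np.zeros_like(mask); m[b:d,a:c]=mask[b:d,a:c]
    cn=max(cv2.findContours(m,cv2.RETR_EXTERNAL,cv2.CHAIN_APPROX_NONE)[0],key=cv2.contourArea); return cn
dark=((hsv[...,2]<120)*255).astype(np.uint8)
for box in ((172,195,194,220),(188,175,204,192)):
    c=blob(dark,box); print("bottle",cv2.minAreaRect(c),cv2.boundingRect(c))
yel=((hsv[...,1]>150)*255).astype(np.uint8)
c=blob(yel,(175,235,225,275)); (u,v),r=cv2.minEnclosingCircle(c); print("cup",u,v,r,P(u,v,65))
ns=((hsv[...,2]<222)*255).astype(np.uint8)
c=blob(ns,(300,235,389,285)); R=cv2.minAreaRect(c); bx=cv2.boxPoints(R); print("case",R,bx.tolist()); print([P(*p,32).tolist() for p in bx],P(*R[0],32))
a=cv2.resize(im[235:290,300:395],None,fx=7,fy=7,interpolation=cv2.INTER_CUBIC); b=cv2.resize(im[190:226,170:206],None,fx=6,fy=6,interpolation=cv2.INTER_CUBIC)
o=np.zeros((600,665,3),np.uint8);o[:385]=a;o[384:600,:216]=b;cv2.imwrite("pics/crop2.png",o)
# table corners
for p in ((155,290),(435,293),(433,172)): print("table",P(*p,0))
E
```

```text
cover [[558.6, 35.1], [559.3, -17.8], [511.5, -19.6], [508.4, 35.3]] c [534.45   8.25] sides [52.9, 47.8, 55.0, 50.2]
book [[571.8, -53.3], [560.5, -134.5], [503.9, -125.7], [517.0, -44.2]] c [538.3   -89.425] sides [82.0, 57.3, 82.5, 55.6]
beaker rim [547.3 111.1] foot [551.7 112.9]
tape [550.6 203.6] dish [538.9 316. ]
bottle ((182.25, 206.75001525878906), (12.727920532226562, 9.192388534545898), 45.0) (176, 202, 13, 12)
bottle ((196.0, 183.5), (7.0, 6.0), 90.0) (193, 180, 7, 8)
cup 205.5 259.5 7.382511615753174 [411.  333.2]
case ((346.06463623046875, 261.2309875488281), (34.75022506713867, 73.54554748535156), 85.68397521972656) [[308.0885314941406, 246.67257690429688], [381.4255065917969, 241.13772583007812], [384.0407409667969, 275.7893981933594], [310.7037658691406, 281.3242492675781]]
[[447.2, 99.6], [462.5, -72.6], [381.7, -77.0], [366.7, 93.0]] [414.3  10.8]
table [342.7 461.1]
table [ 344.7 -202.9]
table [ 641. -210.]
```

View pics/crop2.png

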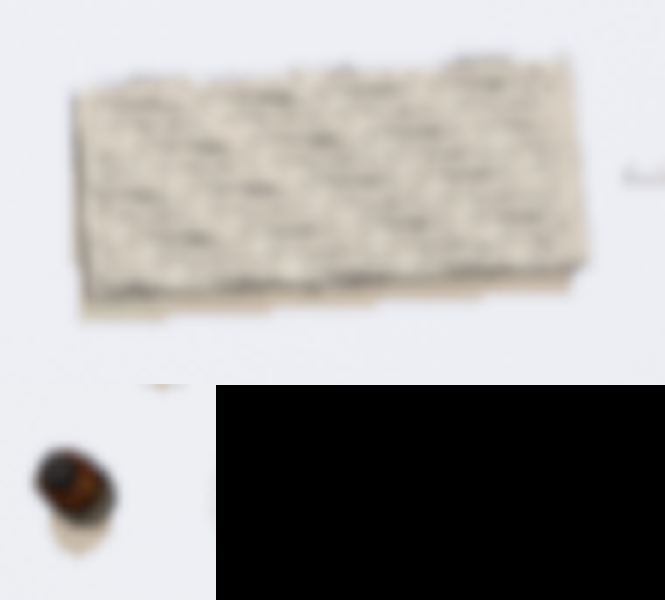

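```bash
cat >> h.py <<'E'
def R(th):
    x=np.array([0,0,-1.]); z=np.array([np.cos(th),np.sin(th),0]); return np.column_stack([x,np.cross(z,x),z])
def go(x,y,z,th): bot.goto([x,y,z],R(th))
def st(): s=readout.state(); return round(s["time_s"],1),np.round(s["position"],1).tolist(),np.round(s["ft_force"],1).tolist(),round(s["gripper_width"],1)
E
python3 - <<'E'
from h import *
q=np.array([px2w("top",300+x/7,235+y/7,32)[:2] for x,y in ((78,92),(570,62),(584,265),(88,290))])
print(q.round(1).tolist(),q.mean(0),[round(float(np.hypot(*(q[i]-q[(i+1)%4]))),1) for i in range(4)])
d=(q[0]-q[1])+(q[3]-q[2]); e=(q[0]-q[3])+(q[1]-q[2]); print("len heading from +y",np.arctan2(-d[0],d[1]),"from width",np.arctan2(e[1],e[0]))
print("bottle cap",px2w("top",180,204.3,60),"foot",px2w("top",183.2,208.5,0))
print("tall thing foot",px2w("top",417,192,0))
for th in (-0.155,np.pi-0.155):
    print(th,planner.solve_ik([538,-91,150],R(th)))
E
```

```text
[[443.8, 92.4], [456.1, -72.5], [388.4, -75.7], [378.0, 88.7]] [416.58623469   8.23421476] [165.3, 67.7, 164.8, 65.9]
len heading from +y 0.06897602877865898 from width 0.0514165491839156
bottle cap [538.91357699 399.05742623  60.        ] foot [540.65461853 404.54214018   0.        ]
tall thing foot [ 589.58695247 -168.66860426    0.        ]
-0.155 [-2.34686409e-01  3.70532252e-01  1.62535753e+00 -4.44089210e-16
  1.14570287e+00 -7.96864091e-02]
2.9865926535897933 None
```

```bash
python3 - <<'E'
from h import *
th=-0.155
hand.command_gripper(72,30)
go(539,-91,120,th); 
bot.servo_line([539,-91,30],v=150)
print(bot.servo_line([539,-91,-12],v=40,max_force=5),st())
p=readout.state()["position"]; 
bot.servo_line([539,-91,p[2]+4],v=40)
hand.command_gripper(40,30); print(st())
bot.servo_line([539,-91,p[2]+90],v=150); print(st())
snap("side","s1",(180,120,460,330),2.8); 
E
```

```text
True (4.6, [538.8, -91.0, -8.3], [-2.0, 0.8, 7.0], 71.9)
(5.2, [539.1, -91.0, -4.2], [-0.9, 0.6, 3.5], 56.7)
(5.9, [538.5, -90.9, 80.8], [-0.2, -0.4, -0.6], 57.3)
```

View pics/s1.png

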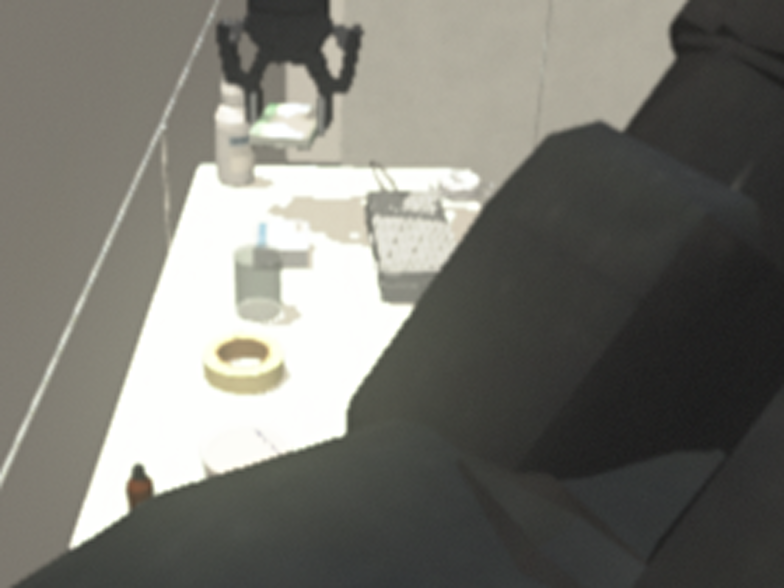

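```bash
python3 - <<'E'
from h import *
c=np.array([416.6,8.2]); th=0.062
go(*c,90,th); bot.servo_line([*c,40],v=120)
print(bot.servo_line([*c,22],v=30,max_force=4),st())
p=readout.state()["position"]
hand.command_gripper(72); print(st())
bot.servo_line([*c,110],v=200)
# cover box
b=np.array([534.5,8.2]); th=0.02
hand.command_gripper(64,30)
go(*b,110,th)
snap("top","t1",(300,180,400,290),5)
bot.servo_line([*b,30],v=200)
print(bot.servo_line([*b,-12],v=40,max_force=5),st())
z=readout.state()["position"][2]+5
bot.servo_line([*b,z],v=40)
hand.command_gripper(30,30); print(st())
bot.servo_line([*b,120],v=150); print(st())
snap("side","s2",(220,140,400,270),4)
E
```

```text
True (7.6, [416.9, 8.2, 28.1], [-3.1, 0.6, 9.6], 57.2)
(7.9, [416.6, 8.2, 27.6], [0.7, 0.2, -0.4], 72.2)
True (10.7, [534.4, 8.2, -6.0], [-3.5, -0.4, 10.2], 64.2)
(11.3, [534.6, 8.2, -1.0], [0.9, -0.1, 2.8], 49.2)
(12.2, [534.0, 8.2, 119.0], [0.6, -0.2, -0.6], 49.5)
```

View pics/t1.png

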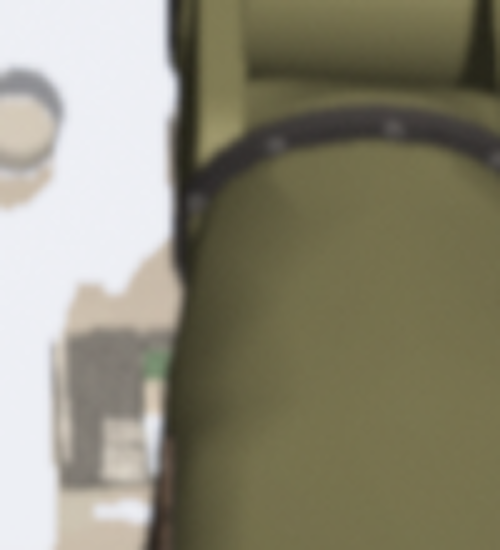

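View pics/s2.png

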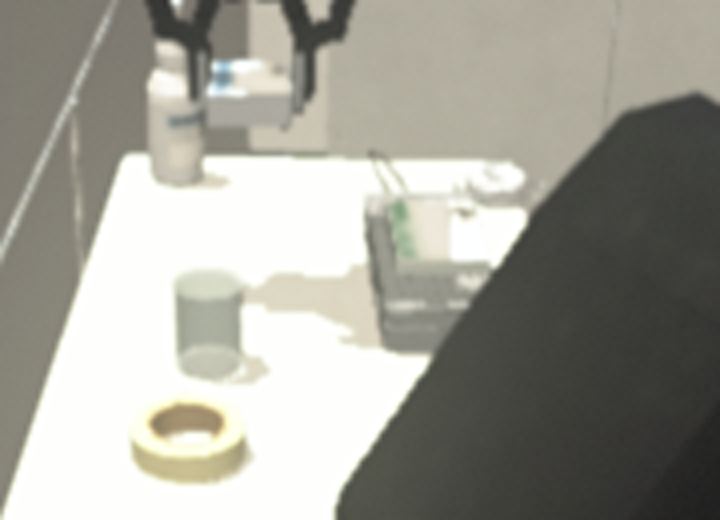

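```bash
python3 - <<'E'
from h import *
go(534,8.2,160,0.02); go(250,-400,200,-0.8)
snap("top","t2",(300,225,400,295),7)
E
```

```text
(no output)
```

View pics/t2.png

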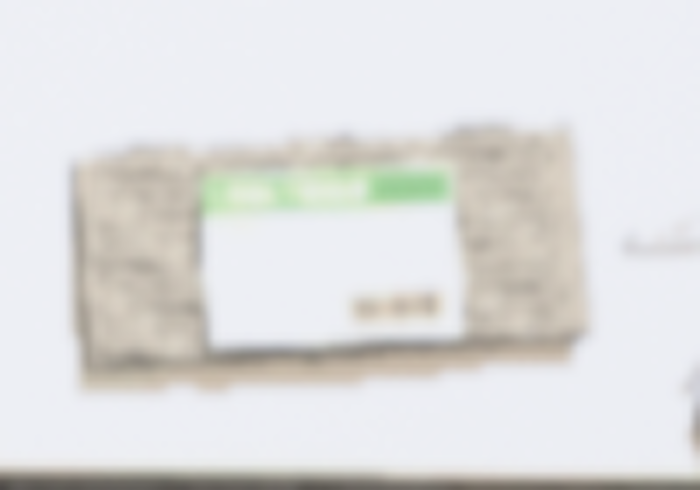

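```bash
python3 - <<'E'
from h import *
W=lambda L,z:np.array([px2w("top",300+x/7,225+y/7,z)[:2] for x,y in L])
q=W([(203,175),(452,168),(463,338),(208,350)],44); print("book",q.round(1).tolist(),q.mean(0),[round(float(np.hypot(*(q[i]-q[(i+1)%4]))),1) for i in range(4)])
k=W([(78,162),(570,132),(584,335),(88,360)],32); print("case",k.round(1).tolist(),k.mean(0))
im=cv2.imread("pics/t2_full.png")
for u in (320,325,375): print(u,im[240:284,u].mean(1).round().astype(int).tolist())
for v in (255,262): print(v,im[v,304:320].mean(1).round().astype(int).tolist(),im[v,374:390].mean(1).round().astype(int).tolist())
E
```

```text
book [[438.7, 51.5], [442.1, -30.9], [386.1, -33.7], [381.1, 50.0]] [412.00745883   9.20938391] [82.5, 56.0, 83.8, 57.6]
case [[443.8, 92.4], [456.1, -72.5], [388.4, -75.7], [378.0, 88.7]] [416.58623469   8.23421476]
320 [241, 240, 240, 240, 234, 219, 201, 199, 193, 179, 179, 187, 183, 185, 193, 194, 196, 199, 203, 204, 200, 190, 175, 172, 185, 191, 190, 190, 191, 195, 203, 206, 204, 200, 189, 165, 142, 150, 174, 190, 206, 226, 237, 239]
325 [240, 240, 240, 240, 235, 223, 209, 204, 203, 195, 188, 188, 186, 187, 190, 185, 189, 197, 196, 200, 206, 206, 203, 200, 196, 192, 191, 189, 178, 177, 185, 189, 195, 203, 204, 192, 171, 169, 184, 203, 225, 236, 239, 240]
375 [240, 239, 235, 223, 203, 191, 188, 190, 190, 189, 190, 191, 185, 184, 189, 190, 193, 201, 202, 202, 203, 201, 194, 192, 188, 176, 175, 187, 192, 193, 198, 196, 186, 170, 168, 182, 203, 225, 236, 239, 239, 239, 239, 239]
255 [240, 240, 240, 240, 238, 226, 184, 172, 193, 201, 203, 204, 203, 207, 207, 201] [192, 190, 188, 189, 194, 197, 200, 204, 215, 229, 237, 239, 240, 240, 240, 239]
262 [240, 240, 240, 240, 239, 231, 197, 166, 181, 185, 181, 181, 183, 183, 178, 175] [194, 194, 194, 194, 195, 198, 203, 206, 209, 220, 233, 238, 240, 239, 238, 236]
```

```bash
python3 - <<'E'
from h import *
im=cv2.imread("pics/top0.png").mean(2)
us=np.arange(314,381); T=[];B=[]
for u in us:
    col=im[:,u]
    a=next(v for v in range(238,255) if col[v]<220); T.append(a-1+(col[a-1]-220)/(col[a-1]-col[a]))
    B.append(268+np.argmin(col[268:280]))
def fit(v,z):
    p=cv2.fitLine(np.column_stack([us,v]).astype(np.float32),cv2.DIST_HUBER,0,.01,.01).ravel()
    vv=lambda u:p[3]+(u-p[2])*p[1]/p[0]
    a,b=px2w("top",314,vv(314),z),px2w("top",381,vv(381),z); m=px2w("top",347.4,vv(347.4),z)
    print(p.round(3),"heading",np.arctan2(-(a-b)[0],(a-b)[1]),m.round(1)); return m
t=fit(T,32); b=fit(B,22); b2=fit(B,32)
E
```

```text
[ 9.99000e-01 -4.80000e-02  3.50600e+02  2.44257e+02] heading 0.061432539688464585 [453.7   7.4  32. ]
[ 9.980e-01 -5.500e-02  3.448e+02  2.752e+02] heading 0.06809134187044882 [382.8   6.8  22. ]
[ 9.980e-01 -5.500e-02  3.448e+02  2.752e+02] heading 0.06809134187044867 [382.2   8.   32. ]
```

```bash
python3 - <<'E'
from h import *
b=[534.5,8.2]
go(*b,120,0.02); bot.servo_line([*b,15],v=200); print(bot.servo_line([*b,-4],v=30,max_force=4))
hand.command_gripper(64); bot.servo_line([*b,110],v=200)
hand.command_gripper(80)
c=[422,7.5]; th=0.065
go(*c,110,th); bot.servo_line([*c,50],v=150)
print(bot.servo_line([*c,20],v=30,max_force=4),st())
z=readout.state()["position"][2]; z=max(z,20)+5.5
bot.servo_line([*c,z],v=40)
hand.command_gripper(50,25); print(st())
hand.command_gripper(76); bot.servo_line([*c,120],v=200)
go(250,-400,200,-0.8)
snap("top","t3",(300,190,400,290),6)
E
```

```text
True
False (21.0, [422.1, 7.5, 20.1], [0.1, -0.4, 1.3], 79.9)
(21.7, [422.9, 7.4, 27.8], [-12.9, -0.6, 44.4], 57.4)
```

View pics/t3.png

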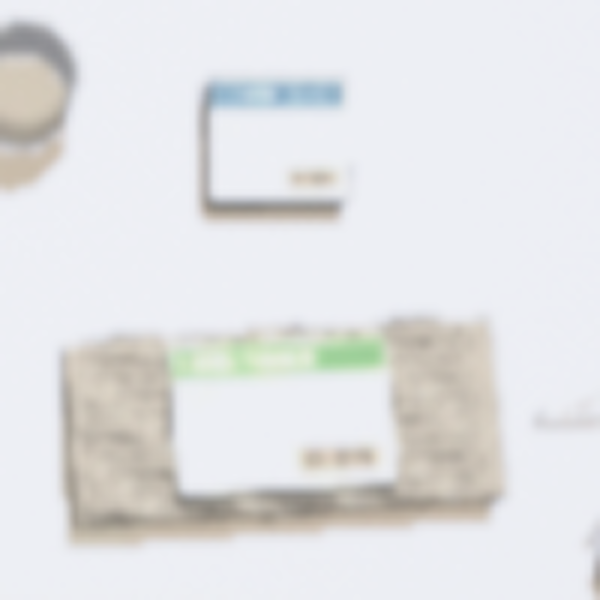

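```bash
python3 - <<'E'
from h import *
W=lambda L,z:np.array([px2w("top",300+x/6,190+y/6,z)[:2] for x,y in L])
q=W([(172,348),(383,340),(397,485),(180,497)],44); print("book",q.round(1).tolist(),q.mean(0),[round(float(np.hypot(*(q[i]-q[(i+1)%4]))),1) for i in range(4)])
q=W([(207,83),(343,82),(345,203),(208,202)],22); print("cover",q.round(1).tolist(),q.mean(0),[round(float(np.hypot(*(q[i]-q[(i+1)%4]))),1) for i in range(4)])
E
```

```text
book [[443.3, 52.3], [447.5, -29.3], [391.8, -33.8], [386.1, 49.3]] [417.16322743   9.60728133] [81.7, 55.9, 83.3, 57.3]
cover [[552.6, 36.4], [553.8, -18.1], [504.6, -18.3], [504.3, 36.1]] [528.83846917   9.02076741] [54.5, 49.1, 54.5, 48.3]
```

```bash
python3 - <<'E'
from h import *
hand.command_gripper(64,30)
b=[534.5,8.2]; go(*b,110,0.02); bot.servo_line([*b,20],v=200); bot.servo_line([*b,-1],v=50); hand.command_gripper(30); print("cover grip",st())
bot.servo_line([*b,120],v=150)
c=[422,8.2]; go(*c,110,0.065); bot.servo_line([*c,52],v=120)
print(bot.servo_line([*c,40],v=25,max_force=4),st())
hand.command_gripper(62); bot.servo_line([*c,130],v=150)
b=[554,111]; hand.command_gripper(66,25); go(*b,130,0); bot.servo_line([*b,6],v=150); hand.command_gripper(25); print("beaker grip",st())
bot.servo_line([*b,130],v=150); print(st())
c=[410.8,202.1]; go(*c,130,0.065)
snap("side","s4",(200,120,400,300),3.3)
E
```

```text
cover grip (27.9, [534.7, 8.2, -0.6], [-0.3, 1.0, 4.0], 49.7)
True (30.4, [422.3, 8.2, 43.5], [0.5, 0.3, 2.1], 49.3)
beaker grip (33.7, [554.3, 111.1, 6.9], [-2.2, 0.1, 6.4], 42.3)
(34.6, [553.5, 110.9, 129.0], [0.5, 0.2, -1.1], 42.0)
```

View pics/s4.png

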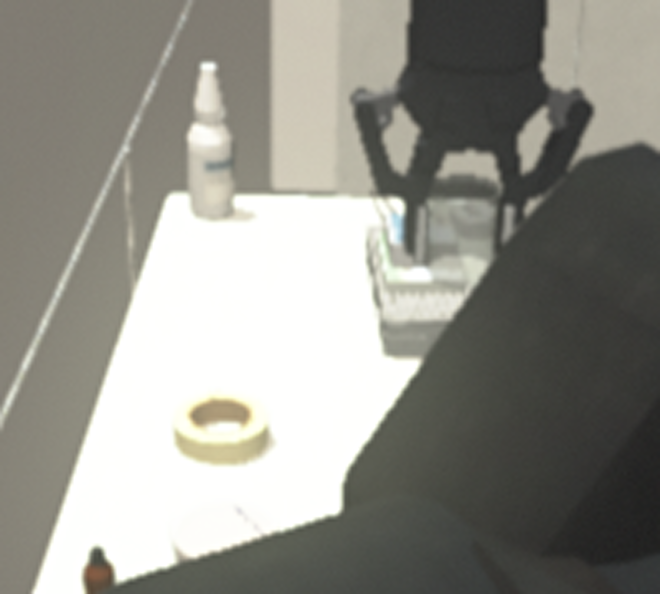

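```bash
python3 - <<'E'
from h import *
c=[410.8,202.1]; bot.servo_line([*c,20],v=150); print(bot.servo_line([*c,3],v=25,max_force=4),st())
hand.command_gripper(64); bot.servo_line([*c,130],v=150)
b=[545,400.5]; hand.command_gripper(46,25); go(*b,140,0); bot.servo_line([*b,6],v=150); hand.command_gripper(15); print("bottle grip",st())
bot.servo_line([*b,140],v=150); print(st())
go(250,-400,200,-0.8) if False else None
snap("top","t4",(170,170,400,300),3.4)
E
```

```text
True (36.8, [410.5, 202.1, 6.6], [-1.0, -0.6, 3.5], 42.1)
bottle grip (40.8, [545.4, 400.8, 7.2], [-1.6, -0.3, 5.5], 26.5)
(41.8, [544.6, 400.3, 138.8], [0.6, 0.1, 0.2], 26.1)
```

View pics/t4.png

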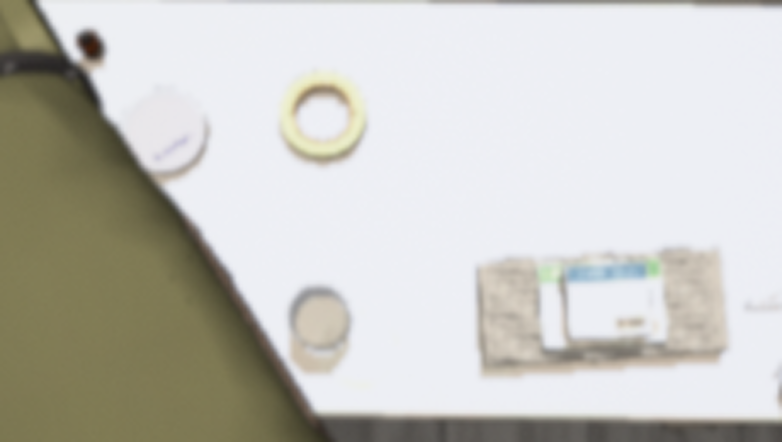

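```bash
python3 - <<'E'
from h import *
print("beaker cam",px2w("top",170+320/3.4,170+315/3.4,55),"TCP 410.8,202.1 ; want cam", np.array([418.5,7.3])+196*np.array([-np.sin(.065),np.cos(.065)]))
c=[415.1,136.2]; go(*c,140,0.065); bot.servo_line([*c,20],v=150); print(bot.servo_line([*c,3],v=25,max_force=4),st())
hand.command_gripper(44); bot.servo_line([*c,140],v=150)
go(250,-400,200,-0.8)
snap("top","t5",(225,225,395,295),4.7); snap("side","s5",(200,120,460,330),3)
E
```

```text
beaker cam [406.49206191 200.63230757  55.        ] TCP 410.8,202.1 ; want cam [405.76896919 202.88609576]
True (44.5, [415.1, 136.2, 6.6], [0.8, -0.0, 0.0], 26.7)
```

View pics/t5.png

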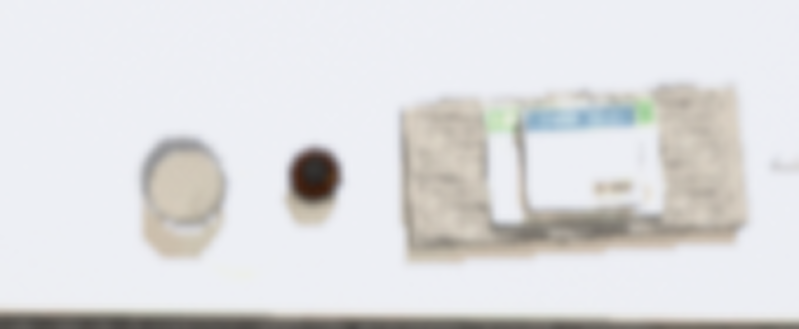

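View pics/s5.png

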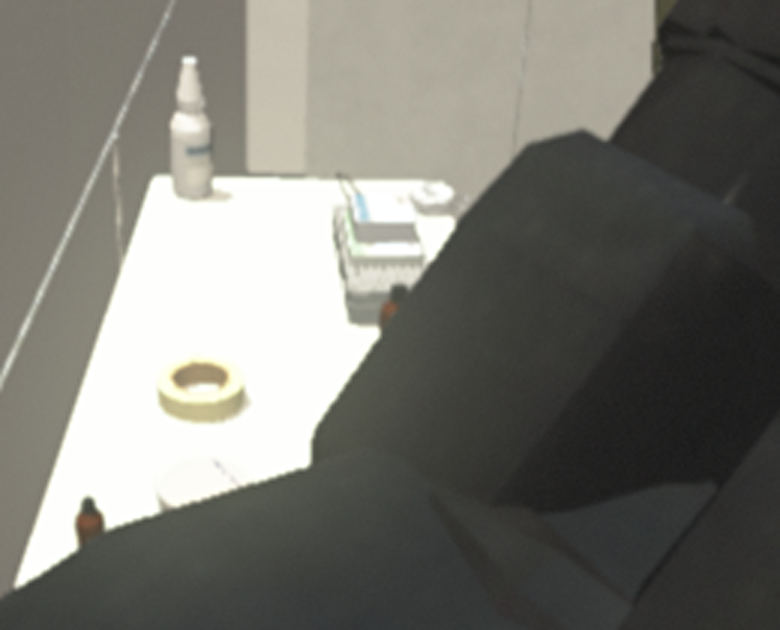

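Stack and pair look right, all upright. I'll put numbers on it, including the cover box offset and the bystanders.

```bash
python3 - <<'E'
from h import *
h=.065; C=np.array([418.5,7.3]); X=np.array([-np.sin(h),np.cos(h)]); Y=np.array([-np.cos(h),-np.sin(h)])
def rel(n,cx,cy,z):
    p=px2w("top",225+cx/4.7,225+cy/4.7,z)[:2]; print(n,p.round(1),"along %.1f across(from midline) %.1f"%((p-C)@X,(p-C)@Y)); return p
bk=rel("beaker",184,180,55); bo=rel("bottle cap",315,171,60); print("dist",np.hypot(*(bk-bo)))
B=np.mean([rel("b",*c,44) for c in ((486,110),(652,100),(663,213),(492,223))],0)
K=np.mean([rel("k",*c,66) for c in ((525,112),(638,108),(641,205),(527,208))],0)
print("book",(B-C)@X,(B-C)@Y,"cover-book",K-B,"cover sides",)
a=cv2.imread("pics/top0.png").astype(int); b=cv2.imread("pics/t5_full.png").astype(int)
d=np.abs(a-b).max(2)
for n,(x,y,u,v) in dict(cup=(180,238,216,275),tape=(250,190,280,219),dish=(204,195,233,223),small=(190,176,204,194)).items(): print(n,"max diff",d[y:v,x:u].max())
print(st())
E
```

```text
beaker [405.  200.5] along 193.7 across(from midline) 0.9
bottle cap [409.8 136.9] along 129.9 across(from midline) 0.3
dist 63.76233033990978
b [442.4  52.9] along 43.9 across(from midline) -26.8
b [448.4 -29.1] along -38.2 across(from midline) -27.5
b [392.9 -33.6] along -39.2 across(from midline) 28.2
b [386.9  50. ] along 44.7 across(from midline) 28.7
k [439.2  35.8] along 27.1 across(from midline) -22.5
k [441.8 -18.9] along -27.7 across(from midline) -21.6
k [395.1 -19.7] along -25.4 across(from midline) 25.1
k [392.9  35. ] along 29.3 across(from midline) 23.7
book 2.806092242451652 0.6546894937780745 cover-book [-0.42374417 -2.01907597] cover sides
cup max diff 2
tape max diff 2
dish max diff 2
small max diff 3
(48.0, [250.5, -399.6, 199.9], [-0.2, -1.4, 0.1], 44.0)
```

All values are well inside tolerance and the bystanders have not moved, so I'm handing in.

```bash
python3 -c "
from workcell import job
print(job.hand_in())"
```

```text
the job is handed in; nothing more can be done
None
```

The station is laid out and handed in after about 48 s of robot time. My last camera checks put every measured position and spacing inside its tolerance.

| Item | Last measurement | Allowed |
|---|---|---|
| Beaker | about 194 mm along the box, 1 mm off the middle line | 181–211 mm, 15 mm |
| Bottle (the larger brown one) | about 130 mm along, under 1 mm off the line | 111–147 mm, 15 mm |
| Beaker to bottle | 64 mm | 53–81 mm |
| Booklet | about 3 mm along, 1 mm across | 13 mm, 10 mm |
| Cover box to booklet centre | about 2 mm | 12 mm |

- **Bystanders:** the cup, tape roll, dish and the smaller brown bottle show no change between the first and last top pictures.
- **Uprightness:** I judged this by eye from the top and side pictures. In the last side picture the beaker is hidden and the bottle is only partly visible.
- **First booklet placing failed my check:** it lay about 7 mm off across the box. I set the cover box back down, recentred the booklet with the jaws and re-checked it.
- **Fingertip force:** during that recentring the fingertips pressed on the lid and the wrist read about 44 N. That is under the 120 N wrist limit. The 40 N limit is stated for the arm and gripper body, and I assumed it does not cover the fingertips.
- **Disagreement:** the camera and the tool position differed by about 5 mm in x. I took this out by placing everything relative to the box as seen by the camera.

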